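# Clamp the deep-well plate on the shaker

### The arm

A 7-joint arm with a two-finger parallel gripper is mounted at the origin on the work surface. World frame = base frame: x ahead of the robot, y to its left, z up, the work surface at z = 0. Lengths are in m, angles in degrees, forces in N, time in s.
With the tool pointing down it reaches from about 0.35 to 0.9 m from the base axis. Payload 7.2 kg.
Tool frame: the origin (TCP) lies at the very end of the fingers, on their centre line; the grasp point (between the pads) lies 19 mm behind it; z points along the fingers, y is the direction in which the jaws open and shut (so a half turn about z gives the same grasp; the last joint's range is limited). The gripper opens to 88 mm and grips with 3 to 60 N. Pads are 20 mm wide; open, the fingers measure 115 mm over their backs; the gripper's body (75 mm by 178 mm) begins 61 mm behind the grasp point.
Start: joints at [62.154, 23.554, -0.728, 91.456, 0.321, 64.991, -4.71], TCP at [0.254, -0.571, 0.223] pointing down, gripper open.
Joint ranges: [-169.25, 169.25], [-16.82, 113.86], [-84.01, 82.57], [7.8, 145.47], [-59.2, 239.2], [7.22, 106.19], [-163.78, 163.78]. Speed limits (degrees/s): [136.94, 136.94, 172.46, 172.46, 180, 180, 180].

### API

Orientations are given as [roll, pitch, yaw] about the fixed x, y, z axes, in that order (R = Rz(yaw) Ry(pitch) Rx(roll)).
In Python, from cell import r gives the robot as it stands.
- The arm moves only by the tool jog_arm, never from a script. Its argument "increments" is text: rows parted by semicolons, each of 5 numbers parted by spaces: the closure, from 0 (fully open) to 1 (shut), then the shift along the tool's x, y, z in cm, then the turn about the tool's z in degrees. In form: fingers dx dy dz twist; .... A call has 1 to 20 rows; each row shifts and turns the commanded pose from where the row before left it, along the tool's axes as they then stand; what a row does not reach is not made up. A row lasts 1/12 s, in which the tool goes at most 41.7 mm and 7.16 degrees, less where a joint would pass 70% of its speed; a pose out of reach is approached as far as the arm can. A call with a gripper value outside its range is refused whole. The fingers move at their own pace and stop on an object; "grip_force" is the grip in N (left out, the last holds). Time passes only in rows, so rows that do not move let the fingers close. It gives the time, the measured TCP pose, the force and the opening at its end, in the units of the state.
- r.read_state(): the state, without advancing time (a new reading comes with each control period).
- r.read_camera(name): name is "scene" or "side" or "wrist"; returns the picture (420x560x3 uint8, red, green, blue); there is no depth.
- r.calibration(name): a dict with "intrinsics" (3x3 intrinsics, pixels), "R" (3x3) and "t" (3): a world point X has camera coordinates R X + t. Camera axes: x right, y down, z forward; pixel columns grow to the right and rows downward; lengths in m; the calibration is good to about 2 mm. A picture is of the moment at which its call begins: read the wrist's pose just before it. calibration takes no time and is no camera call; for the wrist camera it gives the pose at the moment of the call.
- r.hand_in(): hands the job in, once; it reports no verdict.
The state is a dict: "time_s": time; "q": joint angles; "joint_vel": joint speeds; "effort": joint torques, N m; "tcp_pos": TCP position; "eef_rot": TCP orientation; "ft_force": force on the tool from outside, world axes, zero at the start; "wrist_torque": the same for the moment, N m; "gripper_width": finger opening in m.
Only numpy, scipy, OpenCV 4.12 (cv2) and the standard library are available. Lean on these libraries where they do the work, as an engineer would, in place of code of your own. Each camera call takes 0.05 s, during which the arm holds its last target.

### The job

Clamp the lidded deep-well plate on the plate shaker so that it is ready to shake: push the steel clamp strap round until it lies square across the middle of the plate, fully against its stop, then push the red cam lever all the way down so that the strap's foot presses on the plate. Nothing is to be picked up: leave the plate sitting in its nest, and leave everything else on the bench where it stands.

Things in the scene. Friction and masses are not known exactly. Their poses are not given: they have to be found in the camera images.
- shaker: Plate shaker, fixed off-white machine about 240 deep x 250 wide x 103 mm high, blue panel on its sloping front. Origin on the bench under the middle of the plate nest; x points from the panel to the machine's back, y to the side where the clamp post stands, z up. Platform top 103 mm above the bench; the clamp post stands on it at x 0, y +88 mm. Position and yaw vary.
- deep_plate: White deep-well plate with a clear rigid lid, loose, sitting in four 12 mm high steel corner brackets on the shaker platform. 85 (x) x 128 (y) x 47 mm high; origin at the centre of its underside, 103 mm above the bench, so its lid's top is 150 mm above the bench.
- clamp_swing (a joint): Swing of the steel strap about the vertical post, rad, 0 to 2.1. 0: square across the plate at its stop (runs from the post along the shaker's -y). Grows as it opens, clockwise from above: at 1.57 it points along the shaker's -x, to the front. Friction, about 1.3 N at the strap's end, keeps it where left; no spring. The cam lever turns with it.
- clamp_pivot (a point): Point on the vertical swing axis, at half the strap's thickness while the lever is up, 169 mm above the bench. (The strap sinks about 5 mm on its stud as the lever goes down.)
- strap_tip (a point): Point on the strap's middle line, 98 mm from the swing axis, at half its thickness. The strap is a straight bar 22 mm wide, 8 mm thick, with flat upright sides, ending in a half round 11 mm beyond this point; its underside is 165 mm above the bench while the lever is up, 15 mm over the plate's lid. Pushing its side here swings it.
- strap_foot: Foot under the strap, 88 mm from the swing axis: sprung black rubber cross bar, 64 mm across the strap x 16 mm x 9 mm high, moving with the strap. Origin at the centre of its underside, 2 to 3 mm above the plate's lid while the lever is up; clamped, it presses on the lid with about 9 N. With the lever down and the strap open it is too low to pass over the plate.
- cam_lever (a joint): Red cam lever, rad. 0: up, 75 degrees above level; grows as it is pushed down; 1.31: stop, level. It hinges on the level cam pin over the post and points away from the strap, turning with it (towards the shaker's +y when the strap is over the plate). Friction holds it where left; about 3 N at its end pushes it down. Fully down, the cam locks itself by friction.
- cam_pin (a point): Hinge axis of the cam lever, on the swing axis, 184 mm above the bench.
- lever_tip (a point): Centre of the thumb pad on the lever's upper face (facing the strap while the lever is up), 90 mm along the lever from the cam pin, 5 mm off its middle line. The red part is 25 mm wide, 9 to 10 mm thick and ends 13 mm beyond this point, about 285 mm above the bench while up.
- spare_plate: Bystander: empty white deep-well plate, 85 x 128 x 42 mm, origin at the centre of its underside.
- tip_box: Bystander: pipette-tip box, teal base and clear lid, 84 x 122 x 82 mm, origin at the centre of its underside.
- reservoir: Bystander: open white reagent reservoir, 85 x 127 x 32 mm, origin at the centre of its underside.
- tube_rack: Bystander: orange rack with small capped tubes, 62 x 120 x 51 mm, origin at the centre of its underside.
- reagent_bottle: Bystander: amber bottle, 60 mm across, 135 mm high, origin at the centre of its underside.
- timer: Bystander: white bench timer lying flat, 72 x 62 x 20 mm, origin at the centre of its underside.
- marker: Bystander: marker pen lying flat, 129 mm long, 12 mm thick, origin on its underside, half-way along.
Mind the look-alikes: they are no part of the job. What is shaped like the deep_plate but green or purple is not meant.

How it is judged:
By the outcome, as a careful person would: the job done as asked, in the order asked, and still so for the second after the job is handed in, with the robot touching nothing.
It also fails if it takes over 53 s, if anything falls off the work surface, if the arm or the gripper's body presses on something with over 40 N, if the wrist force passes 120 N, or if a joint passes its speed limit or range.

## Working session

There is one attempt and no reset: what is moved stays moved. The work goes in short steps, Python scripts to look and compute and a tool call to move; the robot and the scene stay as the last step left them, time stands still between calls to the robot, and variables do not carry over. Pictures are saved under pics/ and viewed, and the job is handed in when it is done.

Besides the shell and the picture viewer there is one more tool, called after ">>>" as name(argument=value, ...) on one line, values as JSON. jog_arm: Moves the arm, as the interface text tells. Its arguments: {"type":"object","properties":{"increments":{"type":"string"},"grip_force":{"type":"number"}},"required":["increments"]}

```bash
mkdir -p pics; python3 - <<'E'
from cell import r
import cv2
print(r.read_state())
for n in ["scene","side","wrist"]:
    c=r.calibration(n)
    im=r.read_camera(n); cv2.imwrite(f"pics/{n}0.png",im[:,:,::-1])
    print(n,c)
E
```

```text
{'time_s': 0.0, 'q': array([62.15501073, 23.59784539, -0.72946108, 91.5033203 ,  0.32184605,
       64.98907086, -4.70948619]), 'joint_vel': array([-0.01974621, -0.02475807, -0.03892414, -0.04793027, -0.02513926,
       -0.05953444,  0.04329588]), 'effort': array([-3.14649415e-04, -5.87940216e+01,  6.41601440e-01, -2.91074198e+01,
       -5.38603601e-02,  1.83417695e-02,  1.16357255e-04]), 'tcp_pos': array([ 0.25335441, -0.57080734,  0.22183779]), 'eef_rot': array([-1.79912068e+02,  6.69041852e-03,  2.39404999e+01]), 'ft_force': array([0.13273264, 0.08279072, 0.81861184]), 'wrist_torque': array([-0.00490581, -0.02498052,  0.00440887]), 'gripper_width': 0.08762964715559338}
scene {'intrinsics': array([[517.50005609,   0.        , 279.13462791],
       [  0.        , 517.50005609, 217.78148012],
       [  0.        ,   0.        ,   1.        ]]), 'R': array([[-0.87594047,  0.48217046, -0.01548998],
       [ 0.31152899,  0.54084284, -0.78130578],
       [-0.36834493, -0.68920293, -0.6239562 ]]), 't': array([ 0.47452957, -0.07352051,  1.87953883])}
side {'intrinsics': array([[401.27918503,   0.        , 276.78591298],
       [  0.        , 401.27918503, 207.20721662],
       [  0.        ,   0.        ,   1.        ]]), 'R': array([[ 0.91698225, -0.3988931 , -0.00527814],
       [-0.31209324, -0.70907865, -0.63230157],
       [ 0.24847812,  0.58145659, -0.77470437]]), 't': array([-0.49436177,  0.34630436,  0.9708285 ])}
wrist {'intrinsics': array([[368.56691426,   0.        , 281.43061946],
       [  0.        , 368.56691426, 209.35443481],
       [  0.        ,   0.        ,   1.        ]]), 'R': array([[ 0.40521475, -0.9142187 , -0.00227391],
       [-0.88515598, -0.39295286,  0.24917253],
       [-0.22869172, -0.09895562, -0.96845644]]), 't': array([-0.62365659, -0.02855087,  0.3909059 ])}
```

View pics/scene0.png

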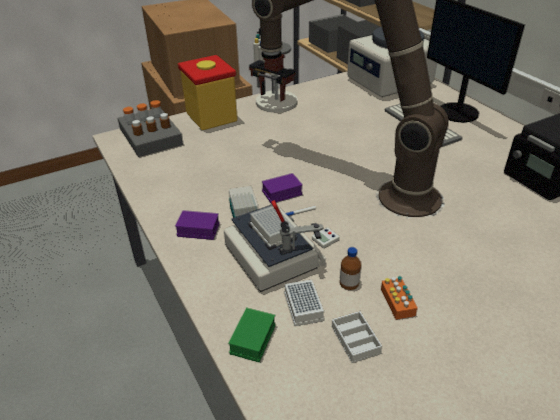

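View pics/side0.png

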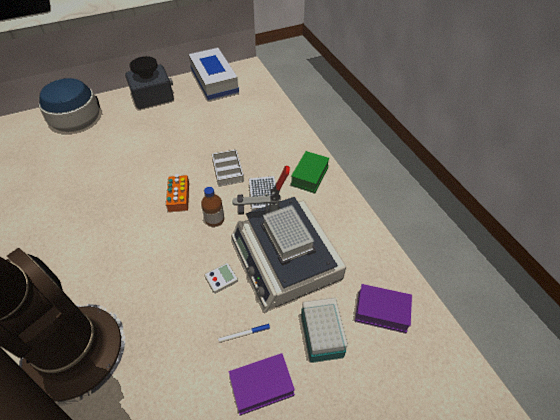

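View pics/wrist0.png

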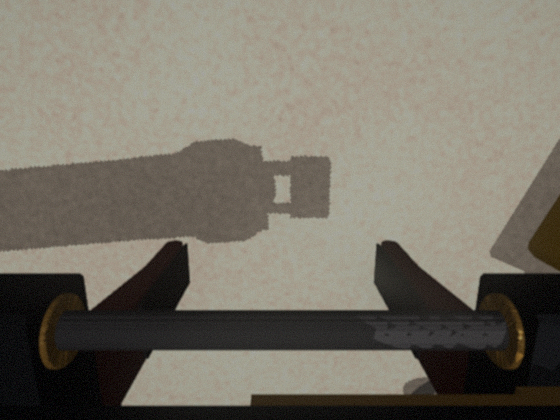

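```bash
python3 - <<'E'
import cv2
a=cv2.imread("pics/scene0.png")[180:300,210:370]; cv2.imwrite("pics/scene0z.png",cv2.resize(a,None,fx=5,fy=5,interpolation=cv2.INTER_CUBIC))
a=cv2.imread("pics/side0.png")[150:320,190:360]; cv2.imwrite("pics/side0z.png",cv2.resize(a,None,fx=3.5,fy=3.5,interpolation=cv2.INTER_CUBIC))
E
```

```text
(no output)
```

View pics/scene0z.png

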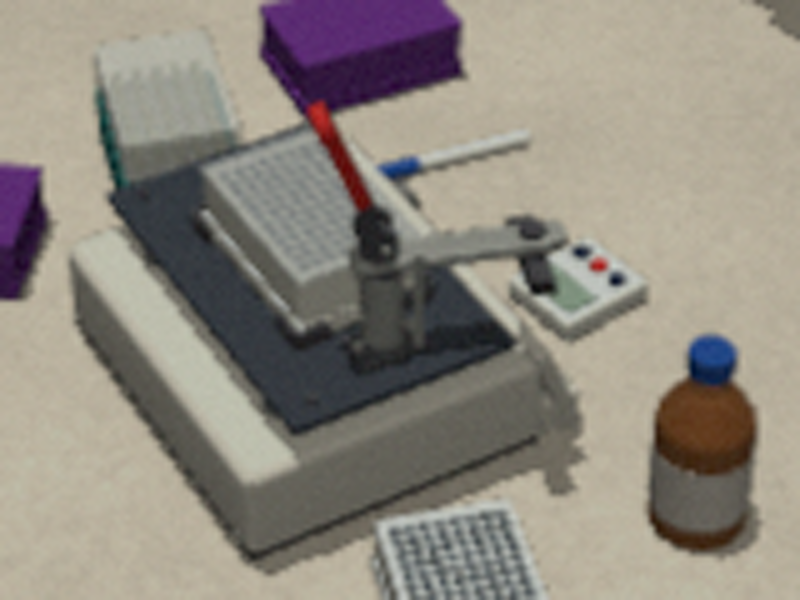

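View pics/side0z.png

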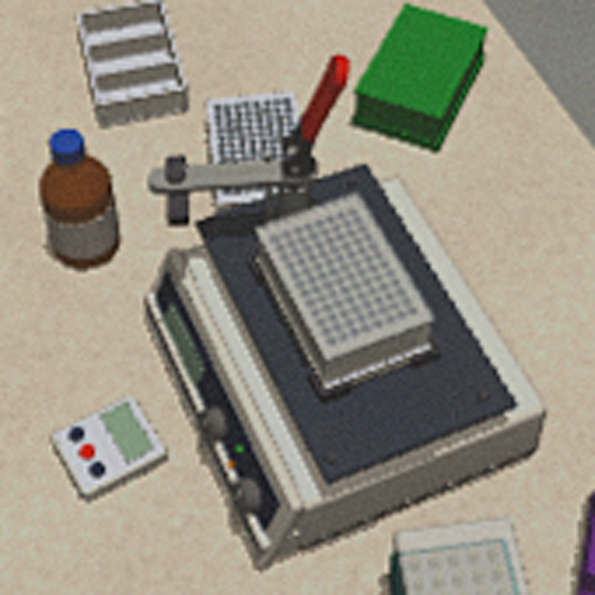

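```bash
cat > h.py <<'E'
import numpy as np
from cell import r
def ray(n,uv,c=None):
    c=c or r.calibration(n); K,R,t=c["intrinsics"],c["R"],c["t"]
    d=R.T@np.linalg.solve(K,[uv[0],uv[1],1.]); return -R.T@t,d
def onz(n,uv,z,c=None):
    o,d=ray(n,uv,c); return o+d*(z-o[2])/d[2]
def tri(uv1,uv2,n1="scene",n2="side"):
    o1,d1=ray(n1,uv1);o2,d2=ray(n2,uv2)
    s=np.linalg.lstsq(np.c_[d1,-d2],o2-o1,rcond=None)[0]
    a=o1+s[0]*d1;b=o2+s[1]*d2; return (a+b)/2,np.linalg.norm(a-b)
def proj(n,X):
    c=r.calibration(n); p=c["intrinsics"]@(c["R"]@np.asarray(X)+c["t"]); return p[:2]/p[2]
E
python3 - <<'E'
from h import *
np.set_printoptions(precision=4,suppress=True)
S=lambda x,y:(190+x/3.5,150+y/3.5)
C=lambda x,y:(210+x/5,180+y/5)
for nm,l,z in [("side",[S(257,230),S(352,196),S(432,322),S(328,358)],.15),("scene",[C(203,180),C(305,135),C(405,232),C(300,283)],.15),
  ("side",[S(197,222),S(363,166),S(517,405),S(330,487)],.103),("scene",[C(110,195),C(295,430),C(518,345)],.103)]:
    P=np.array([onz(nm,p,z) for p in l]); print(nm,z,P[:,:2].tolist() and P[:,:2],P.mean(0))
print("tip end",onz("side",S(149,182),.172),onz("scene",C(566,236),.172))
print("levertip",tri(C(317,104),S(343,58)))
print("hub",tri(C(376,212),S(300,142)), onz("side",S(298,172),.173),onz("scene",C(376,258),.173))
E
```

```text
side 0.15 [[ 0.5397  0.086 ]
 [ 0.6176  0.0873]
 [ 0.6211 -0.0393]
 [ 0.542  -0.0372]] [0.5801 0.0242 0.15  ]
scene 0.15 [[ 0.6274 -0.0188]
 [ 0.5527 -0.0274]
 [ 0.546   0.0851]
 [ 0.6214  0.095 ]] [0.5869 0.0335 0.15  ]
side 0.103 [[ 0.5122  0.147 ]
 [ 0.6561  0.1469]
 [ 0.6615 -0.0997]
 [ 0.5135 -0.1052]] [0.5858 0.0223 0.103 ]
scene 0.103 [[ 0.6608 -0.0888]
 [ 0.6592  0.1573]
 [ 0.5121  0.159 ]] [0.6107 0.0758 0.103 ]
tip end [0.4777 0.1438 0.172 ] [0.4809 0.1575 0.172 ]
levertip (array([0.614 , 0.1047, 0.2821]), np.float64(0.00319555056495799))
hub (array([0.5838, 0.1132, 0.2001]), np.float64(0.004999421418880152)) [0.5822 0.1075 0.173 ] [0.5857 0.1212 0.173 ]
```

>>> jog_arm(increments="1 0 0 -4 0; 1 0 0 -4 0; 1 0 0 -4 0; 1 0 0 -4 0; 1 2.7 -2.9 0 0; 1 2.7 -2.9 0 0; 1 2.7 -2.9 0 0; 1 2.7 -2.9 0 0; 1 2.7 -2.9 0 0; 1 2.7 -2.9 0 0; 1 2.7 -2.9 0 0; 1 2.7 -2.9 0 0; 1 2.7 -2.9 0 0; 1 2.7 -2.9 0 0; 1 2.7 -2.9 0 0; 1 2.7 -2.9 0 0; 1 2.7 -2.9 0 0; 1 0 0 0 0; 1 0 0 0 0; 1 0 0 0 0")

```text
time_s: 1.82
tcp_pos: [0.4211, -0.085, 0.3824]
eef_rot: [180.0, 0.0, 23.9]
ft_force: [-1.1, -0.5, 0.4]
gripper_width: 0.0003
```

>>> jog_arm(increments="1 3 -2.7 0 0; 1 3 -2.7 0 0; 1 3 -2.7 0 0; 1 3 -2.7 0 0; 1 3 -2.7 0 0; 1 0 0 0 7; 1 0 0 0 7; 1 0 0 0 7; 1 0 0 0 7; 1 0 0 0 7; 1 0 0 0 7; 1 0 0 0 0; 1 0 0 0 0; 1 0 0 0 0")

```text
time_s: 2.98
tcp_pos: [0.5039, 0.099, 0.3825]
eef_rot: [180.0, 0.0, -17.9]
ft_force: [-0.9, -0.2, -0.4]
gripper_width: 0.0004
```

```bash
python3 - <<'E'
from h import *
import cv2,pickle
s=r.read_state();print(s["q"],s["tcp_pos"],s["eef_rot"])
c=r.calibration("wrist"); im=r.read_camera("wrist"); cv2.imwrite("pics/w1.png",im[:,:,::-1]); pickle.dump(c,open("w1.pkl","wb"))
E
```

```text
[  11.53132046    9.50688843  -32.50854994   90.51240875    5.16280638
   81.50317642 -129.30389201] [0.503885   0.09897211 0.38249504] [ 1.79977076e+02  7.18576490e-03 -1.79180924e+01]
```

View pics/w1.png

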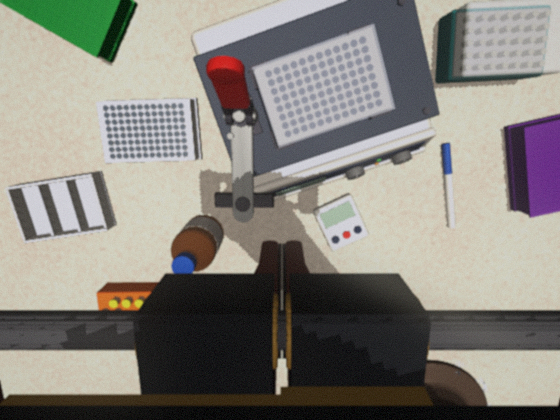

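```bash
python3 - <<'E'
from h import *
import cv2,pickle
np.set_printoptions(precision=4,suppress=True)
c=pickle.load(open("w1.pkl","rb"))
a=cv2.imread("pics/w1.png")[10:240,180:420]; cv2.imwrite("pics/w1z.png",cv2.resize(a,None,fx=2.5,fy=2.5,interpolation=cv2.INTER_CUBIC))
P=np.array([onz("wrist",p,.15,c) for p in [(253,69),(376,25),(394,110),(279,147)]]);print(P,P.mean(0))
P=np.array([onz("wrist",p,.103,c) for p in [(196,63),(247,175),(438,115)]]);print(P,(P[0]+P[2])/2)
print("hub",onz("wrist",(240,116),.19,c),"end",onz("wrist",(243,220),.173,c))
for p in [(233,170),(254,170),(233,140),(251,140)]: print(p,onz("wrist",p,.173,c))
print("lever",onz("wrist",(226,62),.285,c))
E
```

```text
[[ 0.6207  0.0928  0.15  ]
 [ 0.6219 -0.0351  0.15  ]
 [ 0.5381 -0.0329  0.15  ]
 [ 0.5387  0.092   0.15  ]] [0.5799 0.0292 0.15  ]
[[ 0.6525  0.1533  0.103 ]
 [ 0.5151  0.1407  0.103 ]
 [ 0.5131 -0.0935  0.103 ]] [0.5828 0.0299 0.103 ]
hub [0.5803 0.1164 0.19  ] end [0.4801 0.1507 0.173 ]
(233, 170) [0.533  0.1428 0.173 ]
(254, 170) [0.5264 0.1225 0.173 ]
(233, 140) [0.5612 0.1326 0.173 ]
(251, 140) [0.5557 0.1156 0.173 ]
lever [0.6129 0.1036 0.285 ]
```

View pics/w1z.png

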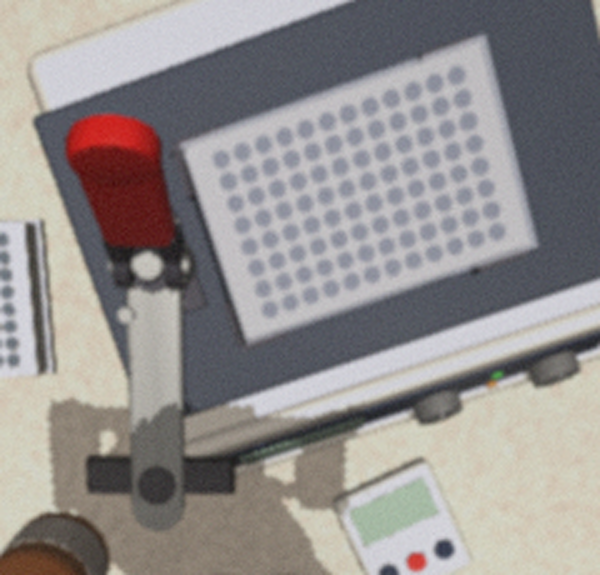

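>>> jog_arm(increments="1 -1.2 -3.85 0 0; 1 -1.3 -3.85 0 0; 1 0 0 3.6 0; 1 0 0 3.6 0; 1 0 0 3.6 0; 1 0 0 3.6 0; 1 0 0 3.6 0; 1 0 0 3.6 0; 1 0 0 0 0; 1 0 0 0 0; 1 0 0 0 0")

```text
time_s: 3.95
tcp_pos: [0.5047, 0.1814, 0.1684]
eef_rot: [-179.9, -0.1, -18.0]
ft_force: [-0.1, -0.3, -1.0]
gripper_width: 0.0004
```

```bash
python3 - <<'E'
from h import *
import cv2,pickle
s=r.read_state();print(s["q"],s["tcp_pos"],s["eef_rot"])
im=r.read_camera("side")[130:270,180:320]; cv2.imwrite("pics/s2.png",cv2.resize(im[:,:,::-1],None,fx=4,fy=4,interpolation=cv2.INTER_CUBIC))
im=r.read_camera("wrist"); cv2.imwrite("pics/w2.png",im[:,:,::-1])
E
```

```text
[   1.82070665   21.73522519  -33.78588069  105.77372553   14.27516254
   56.6327782  -145.99898046] [0.50470787 0.18142792 0.16840064] [-1.79933101e+02 -6.03923657e-02 -1.80108174e+01]
```

View pics/s2.png

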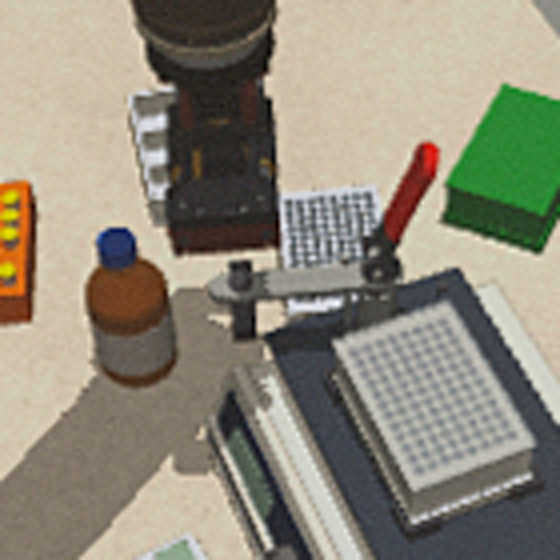

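View pics/w2.png

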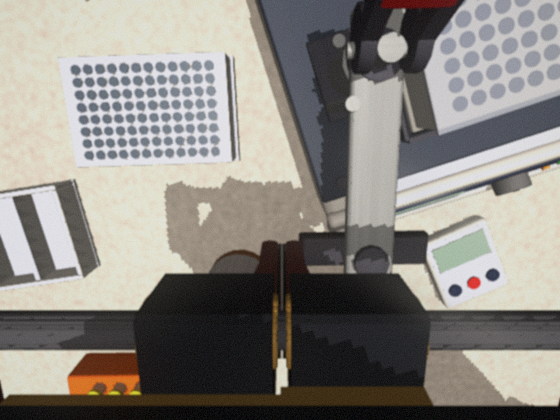

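>>> jog_arm(increments="1 0 0 0.2 0; 1 0 0.5 0 0; 1 0 0.5 0 0; 1 0 0.4 0 0; 1 -0.2 0.98 0 -6; 1 -0.2 0.98 0 -6; 1 -0.2 0.98 0 -6; 1 -0.2 0.98 0 -6; 1 -0.2 0.98 0 -6; 1 0 0 0 0; 1 0 0 0 0")

```text
time_s: 4.97
tcp_pos: [0.4846, 0.1197, 0.1648]
eef_rot: [180.0, -0.0, 11.7]
ft_force: [0.3, 0.5, 0.2]
gripper_width: 0.0006
```

```bash
cat > look.py <<'E'
from h import *
import cv2,sys
k=sys.argv[1]
s=r.read_state();print(s["q"].round(1),s["tcp_pos"].round(4),s["eef_rot"].round(1),s["ft_force"].round(1))
im=r.read_camera("side")[130:270,180:320]; a=cv2.resize(im[:,:,::-1],(400,400),interpolation=cv2.INTER_CUBIC)
im=r.read_camera("scene")[170:300,220:350]; b=cv2.resize(im[:,:,::-1],(400,400),interpolation=cv2.INTER_CUBIC)
cv2.imwrite(f"pics/{k}.png",np.hstack([a,b]))
E
python3 look.py a3
```

```text
[  13.4   19.7  -40.   110.5   15.3   55.2 -112.2] [0.4846 0.1197 0.1648] [180.   -0.   11.7] [0.3 0.5 0.2]
```

View pics/a3.png

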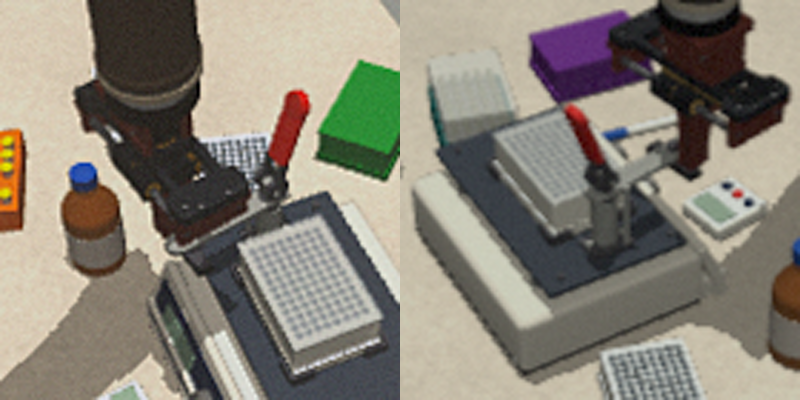

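>>> jog_arm(increments="1 -0.2 0.97 -0.1 -6; 1 -0.2 0.97 0 -6; 1 -0.2 0.97 0 -6; 1 -0.2 0.97 0 -6; 1 -0.2 0.97 0 -6; 1 -0.2 0.97 0 -6; 1 -0.2 0.97 0 -6; 1 -0.2 0.97 0 -6; 1 -0.2 0.97 0 -6; 1 -0.2 0.97 0 -6; 1 0 0 0 0; 1 0 0 0 0")

```text
time_s: 6.07
tcp_pos: [0.5279, 0.0369, 0.1653]
eef_rot: [-180.0, -0.0, 71.7]
ft_force: [0.0, -0.4, -0.2]
gripper_width: 0.0006
```

```bash
python3 look.py a4
```

```text
[ 29.9  25.9 -50.6 106.1  23.1  59.  -48.5] [0.5279 0.0369 0.1653] [-180.    -0.    71.7] [ 0.  -0.4 -0.2]
```

View pics/a4.png

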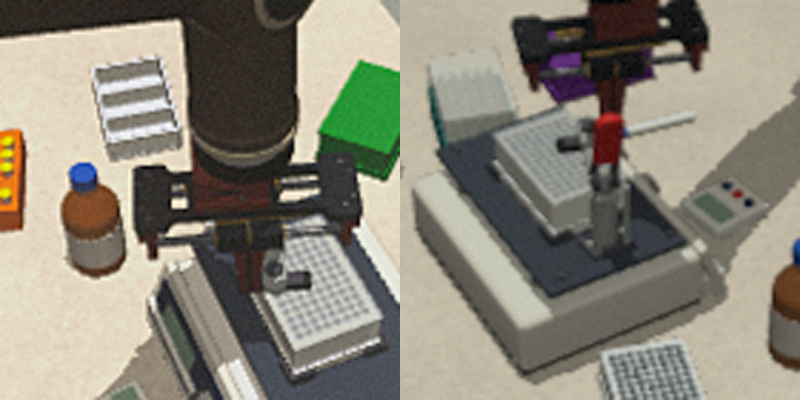

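>>> jog_arm(increments="1 -0.2 0.97 0 -6; 1 -0.2 0.97 0 -6; 1 -0.15 0.65 0 -4; 1 0 0.1 0 -2; 1 0 0.1 0 0; 1 0 0 0 0; 1 0 0 0 0")

```text
time_s: 6.75
tcp_pos: [0.5535, 0.0256, 0.1657]
eef_rot: [-180.0, 0.0, 89.8]
ft_force: [-1.2, -0.2, 0.5]
gripper_width: 0.0007
```

>>> jog_arm(increments="1 0 0.15 0 0; 1 0 0.15 0 0; 1 0 0 0 0; 1 0 0 0 0")

```text
time_s: 7.08
tcp_pos: [0.557, 0.0253, 0.1657]
eef_rot: [180.0, 0.0, 89.9]
ft_force: [-0.6, -0.6, 0.1]
gripper_width: 0.0002
```

>>> jog_arm(increments="1 0 0.15 0 0; 1 0 0.15 0 0; 1 0 0 0 0")

```text
time_s: 7.33
tcp_pos: [0.5602, 0.0252, 0.1656]
eef_rot: [180.0, -0.0, 89.9]
ft_force: [-1.5, -0.9, 0.2]
gripper_width: 0.0005
```

```bash
python3 look.py a5
```

```text
[ 31.6  30.2 -53.4 101.8  27.3  62.  -31.4] [0.5602 0.0252 0.1656] [180.   -0.   89.9] [-1.5 -0.9  0.2]
```

View pics/a5.png

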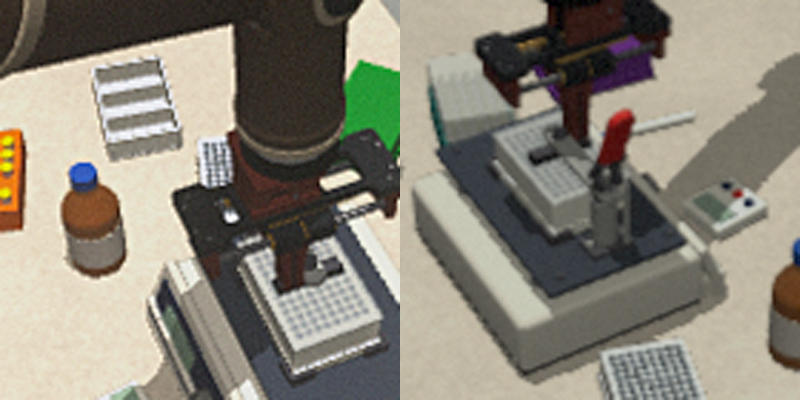

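>>> jog_arm(increments="1 0 0.15 0 0; 1 0 0.15 0 0; 1 0 0 0 0")

```text
time_s: 7.68
tcp_pos: [0.5619, 0.0252, 0.1652]
eef_rot: [-179.9, 0.0, 89.9]
ft_force: [-4.9, -1.9, 2.0]
gripper_width: 0.0007
```

>>> jog_arm(increments="1 0 0.15 0 0; 1 0 0.15 0 0; 1 0 0 0 0")

```text
time_s: 7.93
tcp_pos: [0.5634, 0.0251, 0.1648]
eef_rot: [-179.7, 0.1, 90.0]
ft_force: [-9.2, -2.6, 2.7]
gripper_width: 0.0001
```

>>> jog_arm(increments="1 0 0.2 0 0; 1 0 0.1 0 0; 1 0 0 0 0; 1 0 0 0 0")

```text
time_s: 8.27
tcp_pos: [0.5648, 0.0249, 0.1644]
eef_rot: [-179.5, 0.1, 90.0]
ft_force: [-14.8, -1.6, 4.2]
gripper_width: 0.0005
```

>>> jog_arm(increments="1 0 -1 0 0; 1 0 -2 0 0; 1 -1 -2 -2 0; 1 -1.5 0 -3.5 0; 1 -1.5 0 -3.5 0; 1 -1.5 0 -3.5 0; 1 -1.5 0 -3.5 0; 1 -1.5 0 -3.5 0; 1 0 0 0 0; 1 0 0 0 0")

```text
time_s: 9.1
tcp_pos: [0.5201, -0.0602, 0.3624]
eef_rot: [179.7, 0.0, 89.8]
ft_force: [-0.0, 0.4, -1.4]
gripper_width: 0.0006
```

```bash
python3 - <<'E'
from h import *
import cv2,pickle
s=r.read_state();print(s["q"].round(1),s["tcp_pos"],s["eef_rot"],s["ft_force"])
c=r.calibration("wrist"); im=r.read_camera("wrist"); cv2.imwrite("pics/w6.png",im[:,:,::-1]); pickle.dump(c,open("w6.pkl","wb"))
E
```

```text
[ 49.3  16.7 -60.1  90.6  14.7  81.  -12.3] [ 0.520124   -0.06020975  0.36236917] [1.79735445e+02 4.16232761e-02 8.98227562e+01] [-1.36320789e-03  3.71334735e-01 -1.40502144e+00]
```

View pics/w6.png

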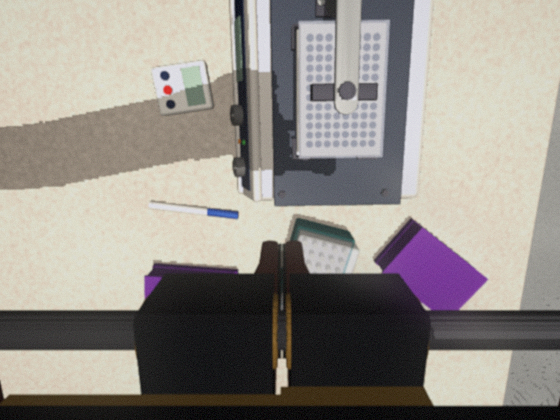

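>>> jog_arm(increments="1 3 1.5 0 0; 1 3 1.5 0 0; 1 3 1.5 0 0; 1 3 1.6 0 0; 1 2.5 0 0 0; 1 0 0 0 0; 1 0 0 0 0; 1 0 0 0 0")

```text
time_s: 9.82
tcp_pos: [0.5796, 0.0853, 0.3594]
eef_rot: [-179.9, 0.0, 90.0]
ft_force: [0.4, -0.5, -0.7]
gripper_width: 0.0005
```

```bash
python3 - <<'E'
from h import *
import cv2,pickle
s=r.read_state();print(s["q"].round(1),s["tcp_pos"],s["eef_rot"],s["ft_force"])
c=r.calibration("wrist"); im=r.read_camera("wrist"); cv2.imwrite("pics/w7.png",im[:,:,::-1]); pickle.dump(c,open("w7.pkl","wb"))
print(cv2.connectedComponentsWithStats(((im[:,:,0]>110)&(im[:,:,1]<60)&(im[:,:,2]<60)).astype("uint8"))[2:])
E
```

```text
[ 27.6  24.7 -58.7  82.4  21.   84.6 -30.8] [0.57956111 0.08528908 0.35940267] [-1.79909892e+02  3.47263754e-02  9.00109952e+01] [ 0.44924805 -0.46052929 -0.70637905]
(array([[     0,      0,    560,    420, 234765],
       [   265,    111,     36,     16,    399],
       [   131,    196,      7,      6,     36]], dtype=int32), array([[279.5164867 , 209.65790897],
       [282.91478697, 117.5914787 ],
       [134.13888889, 198.38888889]]))
```

View pics/w7.png

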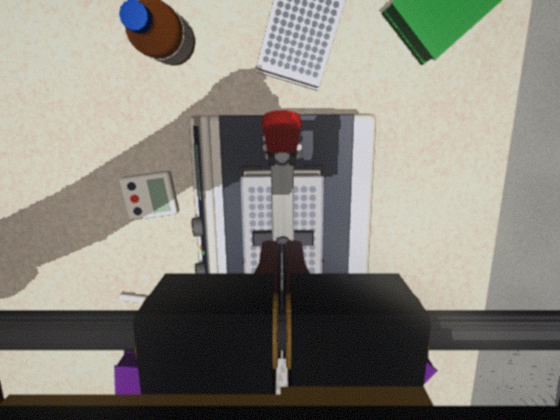

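>>> jog_arm(increments="1 0.8 0.05 3 0; 1 0.8 0 3 0; 1 0.7 0 3.1 0; 1 0.9 0 0 0; 1 0.9 0 0 0; 1 1.1 0 0.2 0; 1 1.1 0 0.2 0; 1 1 0 0.6 0; 1 0.95 0 0.7 0; 1 0 0 0 0; 1 0 0 0 0")

```text
time_s: 10.78
tcp_pos: [0.5803, 0.1691, 0.2526]
eef_rot: [-180.0, -0.0, 90.0]
ft_force: [-0.6, -0.3, -0.1]
gripper_width: 0.0004
```

```bash
python3 look.py a8
```

```text
[ 17.6  30.4 -56.3  89.6  25.9  74.  -42.2] [0.5803 0.1691 0.2526] [-180.   -0.   90.] [-0.6 -0.3 -0.1]
```

View pics/a8.png

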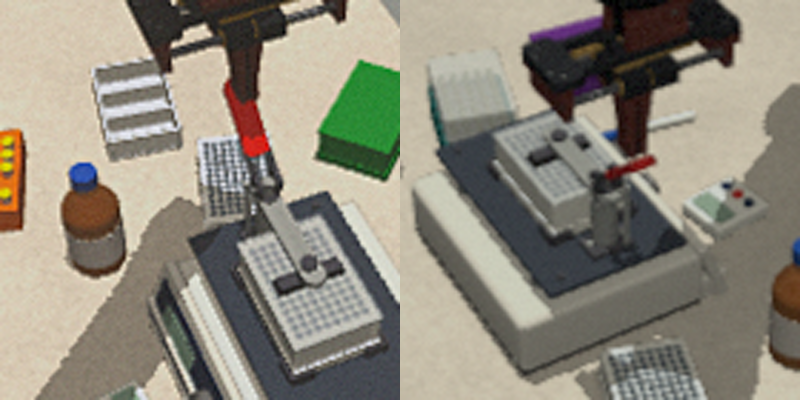

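Lever is moving down, about 45°, strap still square. Continuing.

>>> jog_arm(increments="1 0.75 0 0.9 0; 1 0.7 0 0.9 0; 1 0.5 0 1.1 0; 1 0.4 0 1.1 0; 1 0.2 0 1.1 0; 1 0.2 0 1.1 0; 1 0 0 0 0; 1 0 0 0 0")

```text
time_s: 11.55
tcp_pos: [0.58, 0.195, 0.1896]
eef_rot: [-179.9, 0.1, 90.0]
ft_force: [-0.1, -0.5, -0.6]
gripper_width: 0.0006
```

>>> jog_arm(increments="1 0 0 0.2 0; 1 0 0 0.2 0; 1 0 0 0 0; 1 0 0 0 0")

```text
time_s: 11.88
tcp_pos: [0.5807, 0.1949, 0.1875]
eef_rot: [180.0, 0.0, 89.9]
ft_force: [-1.4, -0.1, 5.5]
gripper_width: 0.0004
```

>>> jog_arm(increments="1 0 0 0.3 0; 1 0 0 0.2 0; 1 0 0 0 0; 1 0 0 0 0")

```text
time_s: 12.22
tcp_pos: [0.5818, 0.1954, 0.1846]
eef_rot: [179.8, -0.0, 89.9]
ft_force: [-2.2, -2.3, 17.7]
gripper_width: 0.0004
```

>>> jog_arm(increments="1 0 0 0.3 0; 1 0 0 0.2 0; 1 0 0 0 0; 1 0 0 0 0")

```text
time_s: 12.55
tcp_pos: [0.5835, 0.1958, 0.182]
eef_rot: [179.5, -0.0, 89.8]
ft_force: [-2.6, -3.4, 31.5]
gripper_width: 0.0008
```

>>> jog_arm(increments="1 0 0 -1 0; 1 0 0 -2 0; 1 0 0 -3 0; 1 -2 0 -3 0; 1 -2.5 0 -3 0; 1 -3 0 -2 0; 1 -3 0 -1 0; 1 -3 0 0 0; 1 0 0 0 0; 1 0 0 0 0")

```text
time_s: 13.38
tcp_pos: [0.5805, 0.0573, 0.3265]
eef_rot: [-180.0, 0.1, 89.7]
ft_force: [-0.3, 1.0, -0.1]
gripper_width: 0.0004
```

```bash
python3 look.py a9; python3 - <<'E'
from h import *
import cv2,pickle
c=r.calibration("wrist"); im=r.read_camera("wrist"); cv2.imwrite("pics/w9.png",im[:,:,::-1]); pickle.dump(c,open("w9.pkl","wb"))
for n in("side","scene"):
  for nm,X in [("tip level",(.581,.117+.103,.184)),("tip 10deg",(.581,.117+.1014,.184+.0179)),("pin",(.581,.117,.184))]: print(n,nm,proj(n,X).round(1))
E
```

```text
[ 30.5  25.3 -58.2  86.1  21.7  80.7 -29.1] [0.5805 0.0573 0.3265] [-1.80e+02  1.00e-01  8.97e+01] [-0.3  1.  -0.1]
side tip level [258.4 168.1]
side tip 10deg [258.4 163.8]
side pin [273.2 194. ]
scene tip level [304.6 248.4]
scene tip 10deg [304.4 243.1]
scene pin [285.9 227.3]
```

View pics/a9.png

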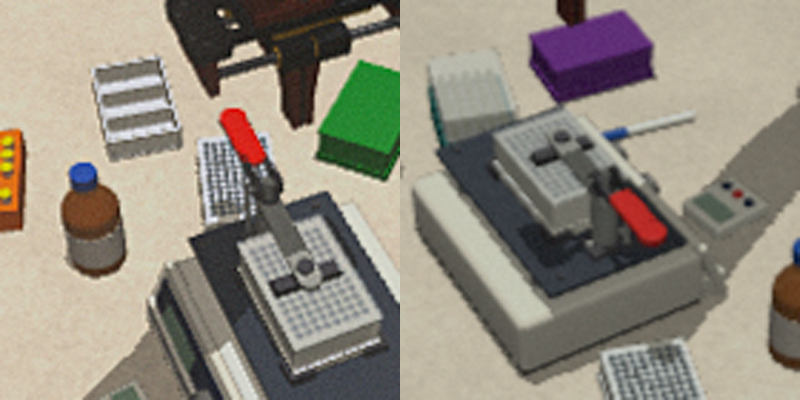

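View pics/w9.png

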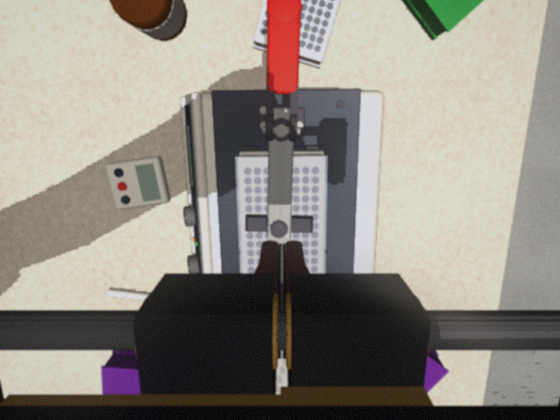

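```bash
python3 - <<'E'
from h import *
import cv2,pickle
np.set_printoptions(precision=4,suppress=True)
im=cv2.imread("pics/w9.png"); c=pickle.load(open("w9.pkl","rb"))
g=cv2.GaussianBlur(cv2.cvtColor(im,cv2.COLOR_BGR2GRAY),(0,0),1).astype(float)
# lateral gradient positions
def edge(row,lo,hi,sgn):
    d=sgn*np.gradient(g[row])[lo:hi]; k=int(d.argmax()); return lo+k
R=range(145,158)
for nm,z,rows,a,b in [("strap low",.168,range(150,205,6),(258,276,-1),(284,300,1)),("plate",.15,range(165,260,10),(226,244,1),(318,336,-1))]:
    M=[]
    for y in rows:
        xl,xr=edge(y,*a),edge(y,*b); L=onz("wrist",(xl,y),z,c);Rr=onz("wrist",(xr,y),z,c); M.append((L+Rr)/2)
    M=np.array(M); p=np.polyfit(M[:,1],M[:,0],1); print(nm,"slope deg",np.degrees(np.arctan(p[0])),"x at y=.03",np.polyval(p,.03),M[:,0])
h=cv2.cvtColor(im,cv2.COLOR_BGR2HSV)
m=((h[:,:,1]>150)&(im[:,:,2]>100)&(im[:,:,0]<90)); m[:, :240]=0; m[:,330:]=0; m[110:]=0
ys,xs=np.nonzero(m); M=np.array([onz("wrist",(xs[ys==y].mean(),y),.189,c) for y in range(5,85,8)]); p=np.polyfit(M[:,1],M[:,0],1);print("lever",np.degrees(np.arctan(p[0])))
E
```

```text
strap low slope deg 2.1903153803913162 x at y=.03 0.5778201390702589 [0.5809 0.58   0.58   0.5796 0.5796 0.5795 0.5795 0.5795 0.5786 0.5786]
plate slope deg -0.6306075597508493 x at y=.03 0.5812370603547272 [0.5809 0.5804 0.5808 0.5808 0.5813 0.5812 0.5817 0.5812 0.5812 0.5817]
lever 1.7812170952258206
```

```bash
python3 - <<'E'
from h import *
import cv2,pickle
np.set_printoptions(precision=4,suppress=True)
def run(k,specs):
    im=cv2.imread(f"pics/{k}.png"); c=pickle.load(open(f"{k}.pkl","rb"))
    g=cv2.GaussianBlur(cv2.cvtColor(im,cv2.COLOR_BGR2GRAY),(0,0),1.2).astype(float)
    for nm,z,y0,y1,lo,hi,s in specs:
        pts=[]
        for y in range(y0,y1):
            d=s*np.gradient(g[y])[lo:hi]; i=int(d.argmax())
            if 0<i<len(d)-1 and d[i]>2:
                den=d[i-1]-2*d[i]+d[i+1]; pts.append(onz("wrist",(lo+i+.5*(d[i-1]-d[i+1])/den,y),z,c))
        P=np.array(pts)
        if len(P)<8: print(k,nm,len(P)); continue
        f=np.array(cv2.fitLine(P[:,:2].astype(np.float32),cv2.DIST_HUBER,0,.0005,.0005)).ravel()
        print(k,nm,len(P),"deg",round(np.degrees(np.arctan(f[0]/f[1])),2),"x0",f[2].round(4),"y",f[3].round(3))
run("w9",[("strapL",.168,145,205,258,276,-1),("strapR",.168,145,205,284,302,1),("strapL+",.168,145,205,258,276,1),("strapR+",.168,145,205,284,302,-1),("plateL",.15,160,265,226,244,1),("plateR",.15,160,265,318,336,-1),("platR",.103,100,260,345,368,1),("platL",.103,120,260,202,222,-1)])
run("w7",[("strapL",.173,170,230,264,279,1),("strapR",.173,170,230,285,300,-1),("plateL",.15,185,260,234,250,1),("plateR",.15,185,260,314,330,-1),("platR",.103,125,260,342,360,1),("platL",.103,125,260,208,228,-1)])
run("w6",[("strapL",.173,5,80,326,345,1),("strapR",.173,5,80,353,368,-1),("plateL",.15,30,150,290,305,1),("plateR",.15,30,150,378,396,-1),("platR",.103,5,190,398,420,1),("platL",.103,5,190,265,280,-1)])
run("w9",[])
for k,b in (("w9",(85,245,225,345)),("w6",(0,120,285,400))):
    a=cv2.imread(f"pics/{k}.png")[b[0]:b[1],b[2]:b[3]]; cv2.imwrite(f"pics/{k}z.png",cv2.resize(a,None,fx=3.7,fy=3.7,interpolation=cv2.INTER_CUBIC))
E
```

```text
w9 strapL 54 deg 2.5 x0 0.5682 y 0.07
w9 strapR 54 deg 2.15 x0 0.5908 y 0.077
w9 strapL+ 50 deg 11.4 x0 0.5642 y 0.074
w9 strapR+ 11 deg 17.2 x0 0.59 y 0.1
w9 plateL 105 deg -0.57 x0 0.5391 y 0.046
w9 plateR 105 deg -0.57 x0 0.6234 y 0.036
w9 platR 160 deg -0.53 x0 0.6612 y 0.046
w9 platL 139 deg -0.6 x0 0.5119 y 0.058
w7 strapL 41 deg -0.35 x0 0.5724 y 0.065
w7 strapR 40 deg -1.09 x0 0.5905 y 0.063
w7 plateL 75 deg -0.66 x0 0.5391 y 0.055
w7 plateR 75 deg -0.47 x0 0.6232 y 0.044
w7 platR 135 deg -0.51 x0 0.6609 y 0.087
w7 platL 135 deg -0.63 x0 0.5119 y 0.053
w6 strapL 75 deg -1.16 x0 0.5719 y 0.067
w6 strapR 75 deg -6.43 x0 0.5939 y 0.071
w6 plateL 120 deg -0.43 x0 0.5373 y 0.026
w6 plateR 120 deg -0.54 x0 0.6238 y 0.026
w6 platR 185 deg -0.56 x0 0.6611 y 0.029
w6 platL 185 deg -0.82 x0 0.5119 y 0.015
```

View pics/w9z.png

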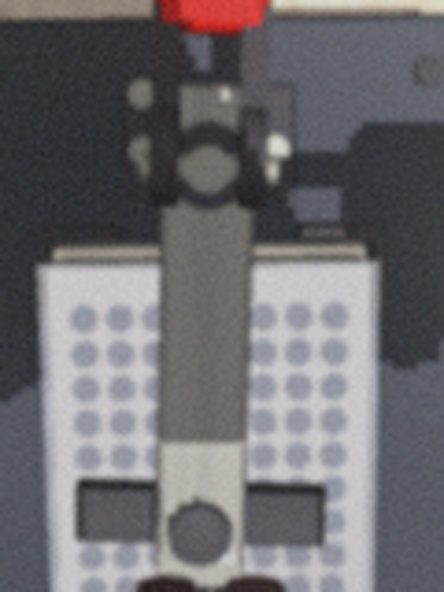

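View pics/w6z.png

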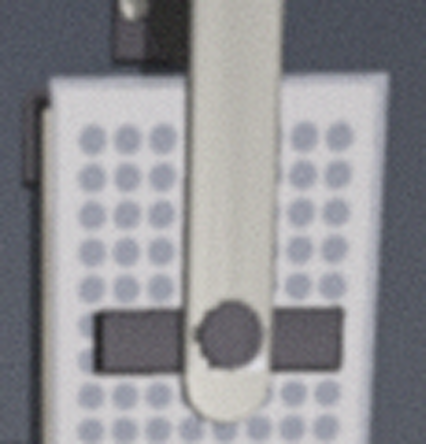

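>>> jog_arm(increments="1 -1.2 -2.8 0 0; 1 -1.2 -2.7 0 0; 1 -1.1 0 0 0; 1 0 0 3.5 0; 1 0 0 3.5 0; 1 0 0 3.5 0; 1 0 0 3.5 0; 1 0 0 1.8 0; 1 0 0 0 0; 1 0 0 0 0; 1 0 0 0 0")

```text
time_s: 14.45
tcp_pos: [0.5264, 0.0265, 0.17]
eef_rot: [179.9, -0.0, 90.0]
ft_force: [-0.2, 0.9, -0.4]
gripper_width: 0.0005
```

>>> jog_arm(increments="1 -0.6 0 0.3 0; 1 0 0 0.3 0; 1 0 1 0 0; 1 0 1 0 0; 1 0 0.8 0 0; 1 0 0.2 0 0; 1 0 0 0 0; 1 0 0 0 0")

```text
time_s: 15.12
tcp_pos: [0.5555, 0.0197, 0.1625]
eef_rot: [-180.0, -0.0, 90.0]
ft_force: [-0.9, -0.2, -0.1]
gripper_width: 0.0005
```

>>> jog_arm(increments="1 0 0.2 0 0; 1 0 0.2 0 0; 1 0 0 0 0; 1 0 0 0 0")

```text
time_s: 15.45
tcp_pos: [0.5586, 0.0194, 0.1624]
eef_rot: [-179.9, 0.0, 90.0]
ft_force: [-3.7, 0.8, 1.4]
gripper_width: 0.0002
```

>>> jog_arm(increments="1 0 0.2 -0.1 0; 1 0 0.2 0 0; 1 0 0 0 0; 1 0 0 0 0")

```text
time_s: 15.78
tcp_pos: [0.5623, 0.019, 0.1631]
eef_rot: [-179.9, 0.0, 89.9]
ft_force: [-5.9, 0.0, -1.4]
gripper_width: 0.0003
```

>>> jog_arm(increments="1 0 0.2 0 0; 1 0 0.2 0 0; 1 0 0 0 0; 1 0 0 0 0")

```text
time_s: 16.12
tcp_pos: [0.5643, 0.0188, 0.1626]
eef_rot: [-179.6, 0.1, 90.0]
ft_force: [-13.0, -1.2, 1.9]
gripper_width: 0.0005
```

>>> jog_arm(increments="1 0 0.2 0 0; 1 0 0.1 0 0; 1 0 0 0 0; 1 0 0 0 0")

```text
time_s: 16.45
tcp_pos: [0.5655, 0.0187, 0.1622]
eef_rot: [-179.4, 0.1, 90.0]
ft_force: [-18.4, -1.1, 4.4]
gripper_width: 0.0006
```

>>> jog_arm(increments="1 0 -1 0 0; 1 0 -2 0 0; 1 0 -1.5 -2 0; 1 0 0 -3.5 0; 1 0 0 -3.5 0; 1 0 0 -3.5 0; 1 0 0 -3.5 0; 1 -3 2 0 0; 1 -3 2.2 0 0; 1 0 0 0 0; 1 0 0 0 0; 1 0 0 0 0")

```text
time_s: 17.45
tcp_pos: [0.5677, -0.0403, 0.3237]
eef_rot: [179.9, -0.0, 89.9]
ft_force: [0.0, 0.4, -0.0]
gripper_width: 0.0003
```

```bash
python3 - <<'E'
from h import *
import cv2,pickle
s=r.read_state();print(s["time_s"],s["tcp_pos"],s["eef_rot"],s["ft_force"])
c=r.calibration("wrist"); im=r.read_camera("wrist"); cv2.imwrite("pics/w10.png",im[:,:,::-1]); pickle.dump(c,open("w10.pkl","wb"))
E
```

```text
17.45 [ 0.56768621 -0.04031903  0.32369603] [ 1.79943693e+02 -4.81519294e-02  8.99311638e+01] [ 0.01819807  0.39719285 -0.03366329]
```

View pics/w10.png

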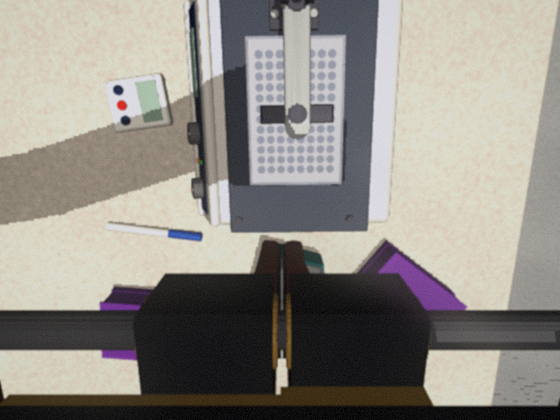

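```bash
python3 - <<'E'
from h import *
import cv2,pickle
def run(k,specs):
    im=cv2.imread(f"pics/{k}.png"); c=pickle.load(open(f"{k}.pkl","rb"))
    g=cv2.GaussianBlur(cv2.cvtColor(im,cv2.COLOR_BGR2GRAY),(0,0),1.2).astype(float)
    for nm,z,y0,y1,lo,hi,s in specs:
        pts=[]
        for y in range(y0,y1):
            d=s*np.gradient(g[y])[lo:hi]; i=int(d.argmax())
            if 0<i<len(d)-1 and d[i]>2:
                den=d[i-1]-2*d[i]+d[i+1]; pts.append(onz("wrist",(lo+i+.5*(d[i-1]-d[i+1])/den,y),z,c))
        P=np.array(pts)
        f=np.array(cv2.fitLine(P[:,:2].astype(np.float32),cv2.DIST_HUBER,0,.0005,.0005)).ravel()
        print(k,nm,len(P),"deg",round(np.degrees(np.arctan(f[0]/f[1])),2),"x0",f[2].round(4),"y",f[3].round(3))
run("w10",[("strapL",.168,40,100,275,291,1),("strapR",.168,40,100,303,318,-1),("strapL-",.168,40,100,275,291,-1),("strapR-",.168,40,100,303,318,1),("plateL",.15,50,175,238,255,1),("plateR",.15,50,175,334,352,-1),("platR",.103,5,225,365,385,1)])
a=cv2.imread("pics/w10.png")[0:150,225:370]; cv2.imwrite("pics/w10z.png",cv2.resize(a,None,fx=4,fy=4,interpolation=cv2.INTER_CUBIC))
E
python3 look.py a10
```

```text
w10 strapL 60 deg -0.75 x0 0.5726 y 0.064
w10 strapR 60 deg -1.5 x0 0.5912 y 0.061
w10 strapL- 60 deg 5.2 x0 0.5671 y 0.064
w10 strapR- 60 deg -2.68 x0 0.5945 y 0.065
w10 plateL 125 deg -0.59 x0 0.5394 y 0.027
w10 plateR 125 deg -0.41 x0 0.6235 y 0.036
w10 platR 220 deg -0.57 x0 0.6613 y 0.034
[ 41.6  23.7 -58.6  88.4  20.4  79.3 -18.6] [ 0.5674 -0.0397  0.3238] [179.9  -0.   90. ] [0.6 0.4 0.8]
```

View pics/w10z.png

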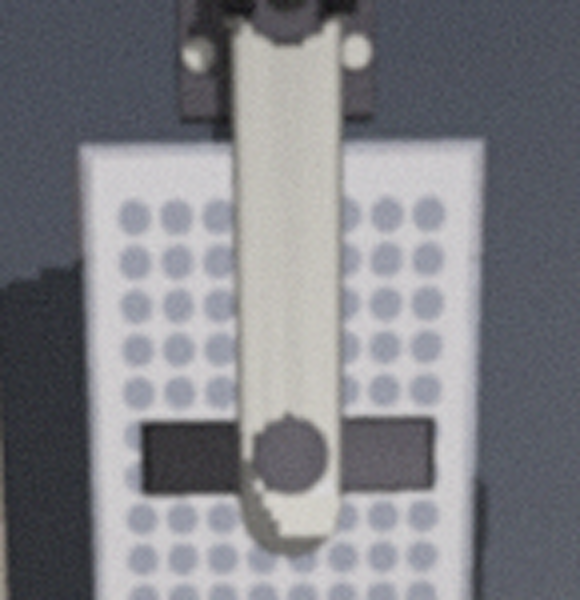

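View pics/a10.png

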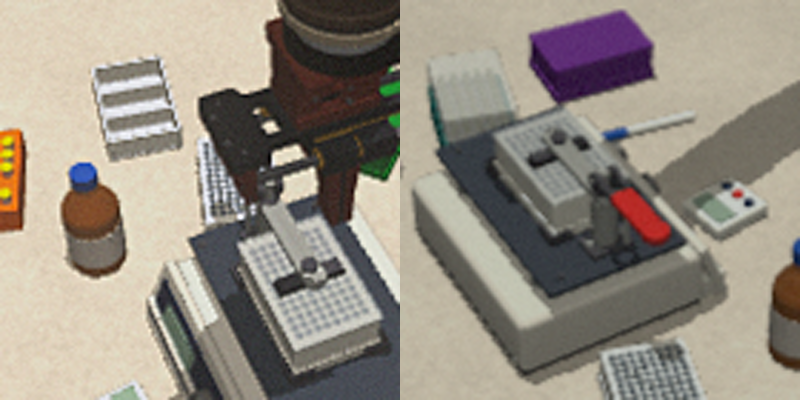

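```bash
python3 - <<'E'
from cell import r
print(r.hand_in())
E
```

```text
the job is handed in; nothing more can be done
None
```

I swung the strap to its stop, pressed the lever fully down and handed the job in at about 17.5 s. One thing went wrong on the way: my lever press knocked the strap off square, and I pushed it back with the lever already down.

1. **Strap to stop:** I pushed it round with closed fingers until about 15 N built up. Before clamping it lay square across the plate to within about 1°.
2. **Lever down:** I pushed it along its arc until the force rose to about 31 N at the stop. The side and scene views both show it level, to within 2–3°.
3. **Strap moved while clamping:** the check after that showed the strap about 2.9° open. The finger had drifted sideways on the lever as I pressed.
4. **Strap pushed back:** I pushed the strap's side to its stop again, up to about 18 N, without lifting the lever. This means the final squaring happened after the lever was down, not before it.

In the last pictures the strap's edges read −0.75° and −1.5° against about −0.5° for the plate and shaker, so it is square to about 1°. The lever still looks fully down, but I judged that by eye after the correction and did not press it again. The foot lies on the lid; I did not measure its force. The plate measured within about 0.3 mm of where it was before clamping. No bystander looks moved in the pictures, though I did not measure them. The arm was clear of everything when I handed in.

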